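# Slide the slate inlay to the scribed line and drop in the boss

## Robot

A 6-joint arm with a two-finger parallel gripper is mounted at the origin on the work surface. World frame = base frame: x ahead of the robot, y to its left, z up, the work surface at z = 0. Lengths are in m, angles in degrees, forces in N, time in s.
With the tool pointing down it reaches from about 0.3 to 0.85 m from the base axis. Payload 5.4 kg.
Tool frame: the origin (TCP) lies between the finger pads; the fingertips stand 11 mm ahead of it and the grasp point (between the pads) lies 8 mm behind it; z points along the fingers, y is the line along which they close (so a half turn about z gives the same grasp; the last joint's range is limited). The gripper opens to 85 mm and grips with 20 to 120 N. Pads are 22 mm wide; open, the fingers measure 114 mm over their backs; the gripper's body (76 mm by 85 mm) begins 54 mm behind the grasp point. The pads swing forward as they close: fully open they stand 13 mm farther back than shut.
Start: joints at [-84.173, 9.076, 91.501, -0, 79.423, -12.038], TCP at [0.176, -0.547, 0.242] pointing down, gripper open.
Joint ranges: [-166.64, 166.64], [-54.1, 131.32], [10.49, 154.53], [-73.88, 253.88], [9.74, 151.15], [-171.62, 171.62]. Speed limits (degrees/s): [147.25, 147.25, 180, 180, 180, 180].

## Interface

Orientations are given as [roll, pitch, yaw] about the fixed x, y, z axes, in that order (R = Rz(yaw) Ry(pitch) Rx(roll)).
In Python, from rig import get_state, grab_frame, get_calibration, hand_in, spot_in, regions_of, place_of gives the robot as it stands.
- The arm moves only by the shell command python3 -m crank 'ROWS' [FORCE]. ROWS is JSON, a list of rows, each a list of 3 entries, a list of its own where there are three numbers: the shift along the tool's x, y, z in m, then the turn about the tool's z in rad, then the finger opening in m, from 0 to 0.0854. In form: [[[tx, ty, tz], twist, gripper], ...]. A call has 1 to 10 rows; each row is the pose to reach, as a shift and turn from the pose commanded when the call began, along the tool's axes at that moment; what a row does not reach only later rows make up. A row lasts 1/10 s, in which the tool goes at most 50 mm and 8.59 degrees, less where a joint would pass 70% of its speed; a pose out of reach is approached as far as the arm can. A call with a gripper value outside its range is refused whole. The fingers move at their own pace and stop on an object; FORCE is the grip in N (left out, the last holds). Time passes only in rows, so rows that repeat a pose let the fingers close. It gives the time, the measured TCP pose, the force, the opening and the grip force at its end, in the units of the state.
- get_state(): the state, without advancing time (a new reading comes with each control period).
- grab_frame(name): name is "side" or "top" or "wrist"; returns the picture (400x640x3 uint8, red, green, blue); there is no depth.
- get_calibration(name): a dict with "K" (3x3 intrinsics, pixels), "extrinsics" (4x4, takes a point from world to camera coordinates). Camera axes: x right, y down, z forward; pixel columns grow to the right and rows downward; lengths in m; the calibration is good to about 2 mm. The wrist camera is an equidistant fisheye: a pixel r from the principal point sees the ray r / f radians off the axis. A picture is of the moment at which its call begins: read the wrist's pose just before it. get_calibration takes no time and is no camera call; for the wrist camera it gives the pose at the moment of the call.
- hand_in(): hands the job in; it is judged then, once.
Trained networks look in the newest picture that a camera, given by its name, has taken for a name from the list of things; names that differ only in an ending like _2 or _b are one class to them, and where a whole thing is asked for, a point or a joint stands for the part that bears it (a point fixed in the world has none). Each returns a list of dicts, best first, with "confidence" (0 to 1); they miss things now and then, are a little off and sometimes report something else, mostly with a low value. They report only what shows in the picture. A call takes as long as a camera call. They do not tell look-alikes from the thing itself.
- spot_in(thing, camera): "location" ([x, y, z] in m, in world coordinates, good to about 4 mm: the middle of the surface that is visible of it).
- regions_of(thing, camera): "region" (400x640 bool, what is visible of it).
- place_of(thing, camera): "location" ([x, y, z] in m, in world coordinates, good to about 4 mm: a listed point, or the origin of a listed thing).
The state is a dict: "time": time; "joint_positions": joint angles; "dq": joint speeds; "joint_torque": joint torques, N m; "tcp_pos": TCP position; "tool_rot": TCP orientation; "force": force on the tool from outside, world axes, zero at the start; "ft_torque": the same for the moment, N m; "gripper_width": opening from 0.0 (shut) to 1.0 (fully open); "finger_force": force on a finger pad.
Only numpy, scipy, OpenCV 4.12 (cv2) and the standard library are available. Lean on these libraries where they do the work, as an engineer would, in place of code of your own. Each camera call takes 0.05 s, during which the arm holds its last target. There are 200 camera calls.

## Task

Slide the loose green slate slip along the slab's channel (there is no room behind it, so press on its top with your fingertips and drag), away from the grey slate already set, until its leading edge meets the black line scribed across the slab; nothing stops it there, and slate flakes if knocked or pressed with more than about 30 N, so touch down at a crawl (5 mm/s) and lean gently. Then lower the red diamond-point boss, its long side across the channel, into the gap this opens between the two slates, so that it sits fully down and level on the channel floor with the slip still on the line. Do not let the boss fall in from a height, and leave the other things on the table where they are.

Things in the scene. Friction and masses are not known exactly. Their poses are not given: they have to be found in the camera images.
- slab: pale limestone slab, 200 (x) by 290 (y) by 45 mm thick, fixed, on two timber bearers; its height varies by up to 15 mm. Origin at its middle, 85 mm below the top face; z up. A channel 63 mm wide and 16 mm deep, its floor at z = 69 mm, runs the whole length along y at x = 0, open at the ends. A dark grey slate, 1 mm proud of the face, is set in it for good from y = -145 to -75 mm
- line (a point): black line, 2 mm wide, scribed across the slab's top face on both sides of the channel and square to it; this point is on the middle of the line and of the channel, level with the top face, at slab y = 79 mm; axes as the slab's
- gap (a point): middle of the gap for the boss, on the channel floor, at slab y = -53 mm, z = 69 mm; axes as the slab's. With the slip on the line the gap is 44 mm long (y) and 63 mm wide (x)
- slip: loose green slate slip lying flat in the channel, 60 (x) by 110 (y, along the channel) by 17 mm thick, 0.2 to 0.4 kg, top flat, 1 mm above the slab's face. Starts 2 to 10 mm from the set slate, too close for a finger; slides on the bare floor (friction about 0.3) with 1.5 mm of play each side: a press of 8 to 15 N carries it along. Origin at the centre of its underside; +y to its leading edge and the line
- slip_edge (a point): middle of the upper arris of the slip's leading (+y) edge, 55 mm from the slip's origin along y and 17 mm above its underside
- boss: red sandstone diamond-point boss standing on the table: a flat base 58 mm (x) by 40 mm (y) and 18 mm high, and on its middle a square block 34 x 34 mm from 18 to 38 mm height, to hold it by, ending in a low pyramid 50 mm above the underside; about 0.16 kg. Origin at the centre of its underside, z up. It goes into the channel with its y along the channel, either way round
- mallet: round mason's mallet, cream nylon head 84 mm across and 95 mm long, wooden handle, lying on its side; origin on the table under the joint of head and handle, x runs along it to the head
- chisel: steel stone chisel about 210 mm long lying on the table; origin under its middle, x along it to the blade
- claw_chisel: steel claw chisel about 220 mm long lying on the table; origin under its middle, x along it to the teeth
- tape: roll of cream masking tape lying flat, 104 mm across, 48 mm high; origin at the centre of its underside
- spare_slate: spare piece of dark grey slate, 60 x 85 x 17 mm, lying flat on the table, not used; origin at the centre of its underside
- roundel: round red stone roundel, 62 mm across, 36 mm high, not used; origin at the centre of its underside
- brush_pot: white tin pot with brushes, 84 mm across, about 210 mm high with the brushes; origin at the centre of its underside
There are look-alikes about, which are no part of the job. What is shaped like the slip but pink or white is not meant.

How it is judged (in metres and radians):
On the way, in this order (a step that is already met when the one before it is completed fails the run):
1. the slip's leading edge is on the scribed line (within 2.5 mm) and still, the boss not yet in the channel (y of slip_edge in the frame of slab between 0.0765 and 0.0815 m and z of slip_edge in the frame of slab between 0.0835 and 0.0885 m and linear speed of slip below 0.003 m/s and not (x of boss in the frame of slab between -0.005 and 0.005 m and y of boss in the frame of slab between -0.06 and -0.046 m and z of boss in the frame of slab between 0.0665 and 0.0715 m and angle between boss's own z axis and vertical below 0.06 rad)), for 0.2 s.
2. the boss is fully down in the gap between the slates, level, with the slip on the line (x of boss in the frame of slab between -0.005 and 0.005 m and y of boss in the frame of slab between -0.06 and -0.046 m and z of boss in the frame of slab between 0.0665 and 0.0715 m and angle between boss's own z axis and vertical below 0.06 rad and y of slip_edge in the frame of slab between 0.0765 and 0.0815 m and z of slip_edge in the frame of slab between 0.0835 and 0.0885 m and linear speed of slip below 0.003 m/s), for 0.2 s.
At the end, for the whole second after the job is handed in: the slip lies flat, its leading edge within 2.5 mm of the middle of the line; the boss stands on the channel floor between the slates, within 2.5 mm of fully down, level within 0.06 rad, within 5 mm of the channel's middle across and 7 mm of the gap's middle along; both released and at rest (all of step 2 and linear speed of boss below 0.005 m/s and contact force between the fingers and boss below 0.05 N and contact force between the fingers and slip below 0.05 N); the robot touches nothing.
It fails at once if the slip is pressed by the fingers with more than 30 N (contact force between the fingers and slip above 30 N).
It fails at once if the boss is dropped (moves faster than 0.5 m/s out of the fingers) (linear speed of boss above 0.5 m/s and contact force between the fingers and boss below 0.05 N).
It fails at once if another thing on the table is moved by more than 30 mm (distance of any of mallet, chisel, claw_chisel, tape, spare_slate, roundel, brush_pot from where it was at the start of the episode above 0.03 m).
It also fails if it takes over 72 s, if anything falls off the work surface, if the arm or the gripper's body presses on something with over 40 N, if the wrist force passes 120 N, or if a joint passes its speed limit or range.

## Working session

There is one attempt and no reset: what is moved stays moved. The work goes in short steps, Python scripts to look and compute and a shell command to move; the robot and the scene stay as the last step left them, time stands still between calls to the robot, and variables do not carry over. Pictures are saved under pics/ and viewed, at most 11 in all, crops included, and the job is handed in when it is done.

```bash
mkdir -p pics; ls; python3 - <<'E'
from rig import *
import cv2,numpy as np
s=get_state();print({k:np.round(v,3).tolist() for k,v in s.items()})
for c in("top","side"):
    f=grab_frame(c);cv2.imwrite(f"pics/{c}0.png",f[:,:,::-1])
    for t in("slab","line","gap","slip","slip_edge","boss"):
        print(c,t,[(np.round(d["location"],3).tolist(),round(d["confidence"],2)) for d in place_of(t,c)[:4]])
c=get_calibration("top");print(c)
E
```

```text
pics
{'time': 0.0, 'joint_positions': [-84.174, 9.114, 91.573, 0.002, 79.423, -12.036], 'dq': [0.024, -0.014, 0.134, 0.017, -0.093, 0.034], 'joint_torque': [-0.001, -39.601, -33.143, -0.0, 0.009, -0.0], 'tcp_pos': [0.176, -0.547, 0.241], 'tool_rot': [-179.892, -0.025, 17.862], 'force': [0.043, -0.289, -0.829], 'ft_torque': [-0.002, -0.027, 0.036], 'finger_force': 0.0, 'gripper_width': 1.0}
top slab [([0.595, -0.028, 0.002], 0.91)]
top line [([0.582, 0.049, 0.084], 0.63), ([0.414, -0.508, 0.001], 0.55)]
top gap [([0.604, -0.078, 0.07], 0.73)]
top slip [([0.38, -0.067, 0.001], 0.85), ([0.599, -0.042, 0.069], 0.59), ([0.346, -0.237, 0.0], 0.57)]
top slip_edge [([0.59, 0.012, 0.087], 0.85), ([0.402, -0.228, 0.014], 0.62), ([0.327, -0.057, 0.018], 0.57)]
top boss [([0.486, 0.272, 0.003], 0.8), ([0.593, 0.009, 0.089], 0.59), ([0.603, -0.043, 0.071], 0.24)]
side slab [([0.601, -0.028, 0.003], 0.68)]
side line [([0.585, 0.051, 0.087], 0.76)]
side gap [([0.607, -0.083, 0.065], 0.55)]
side slip [([0.381, -0.063, 0.003], 0.75), ([0.599, -0.045, 0.069], 0.66), ([0.346, -0.237, 0.001], 0.39)]
side slip_edge [([0.587, 0.008, 0.084], 0.83), ([0.325, -0.057, 0.013], 0.66), ([0.4, -0.231, 0.016], 0.52), ([0.668, 0.422, -0.001], 0.39)]
side boss [([0.61, -0.082, 0.07], 0.75)]
{'K': array([[377.6497441 ,   0.        , 317.57375278],
       [  0.        , 377.6497441 , 207.80229304],
       [  0.        ,   0.        ,   1.        ]]), 'extrinsics': array([[ 0.00892582, -0.99992322,  0.00859527, -0.04199143],
       [-0.98222396, -0.01037892, -0.18742563,  0.59215516],
       [ 0.18750045, -0.00676955, -0.98224119,  1.00403657],
       [ 0.        ,  0.        ,  0.        ,  1.        ]])}
```

View pics/top0.png

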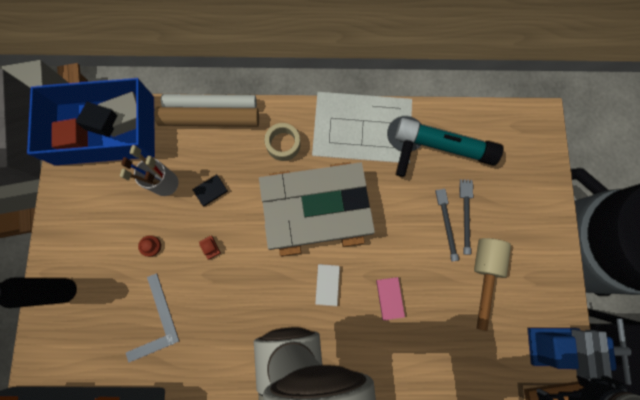

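View pics/side0.png

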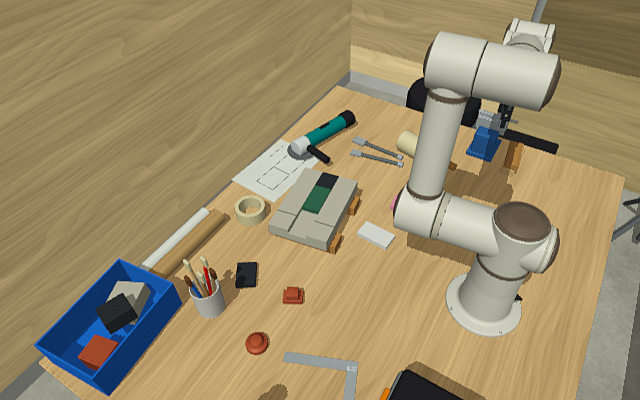

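```bash
cat > h.py <<'E'
from rig import *
import cv2,numpy as np
from scipy.spatial.transform import Rotation as Ro
def tool():
    s=get_state(); return np.array(s["tcp_pos"]),Ro.from_euler("xyz",s["tool_rot"],degrees=True).as_matrix(),s
def goto(p,yaw=None):
    t,R,s=tool(); d=R.T@(np.array(p)-t)
    tw=0 if yaw is None else -((yaw-s["tool_rot"][2]+90)%180-90)
    print("shift",np.round(d,4),"twist rad",round(np.radians(tw),4),"yaw now",round(s["tool_rot"][2],2))
def pix2plane(uv,cam,z,cal=None):
    c=cal or get_calibration(cam);K,E=c["K"],c["extrinsics"];R,t=E[:3,:3],E[:3,3]
    uv=np.atleast_2d(uv).astype(float); q=(uv-K[[0,1],2])/K[[0,1],[0,1]]
    if cam=="wrist":
        th=np.linalg.norm(q,axis=1,keepdims=True);r=np.hstack([q/np.maximum(th,1e-9)*np.sin(th),np.cos(th)])
    else: r=np.hstack([q,np.ones((len(q),1))])
    d=r@R;o=-R.T@t
    return o+d*((z-o[2])/d[:,2])[:,None]
def proj(P,cam,cal=None):
    c=cal or get_calibration(cam);K,E=c["K"],c["extrinsics"]
    p=np.atleast_2d(P)@E[:3,:3].T+E[:3,3]
    if cam=="wrist":
        rr=np.linalg.norm(p[:,:2],axis=1,keepdims=True);q=p[:,:2]/np.maximum(rr,1e-9)*np.arctan2(rr,p[:,2:])
    else:q=p[:,:2]/p[:,2:]
    return q*K[[0,1],[0,1]]+K[[0,1],2]
E
python3 - <<'E'
from h import *
im=cv2.imread("pics/top0.png")
a=cv2.resize(im[155:260,255:385],None,fx=4.5,fy=4.5,interpolation=2);b=cv2.resize(im[225:265,130:230],None,fx=5.85,fy=5.85,interpolation=2)
cv2.imwrite("pics/crop1.png",np.vstack([cv2.resize(b,(a.shape[1],240)),a])[:600])
c=get_calibration("wrist");E=c["extrinsics"];t,R,s=tool()
print(c["K"],"cam in tool",R.T@(-E[:3,:3].T@E[:3,3]-t),"axis",R.T@E[2,:3])
print(pix2plane([210,246],"top",.03))
g=lambda th,col:print()
goto([.6,-.02,.27],10)
for t_ in("mallet","roundel","brush_pot","tape","boss"):
    print(t_,[(np.round(d["location"],3).tolist(),round(d["confidence"],2)) for d in spot_in(t_,"top")[:2]])
E
```

```text
[[309.70691629   0.         324.00554818]
 [  0.         309.70691629 198.94315662]
 [  0.           0.           1.        ]] cam in tool [ 0.07913845 -0.00072526 -0.13101465] axis [-0.30834374  0.00133614  0.95127407]
[[0.48480757 0.26560199 0.03      ]]
shift [ 0.565  -0.3719 -0.0277] twist rad 0.1372 yaw now 17.86
mallet [([0.434, -0.492, 0.066], 0.56), ([0.604, -0.463, 0.013], 0.52)]
roundel [([0.483, 0.439, 0.021], 0.93)]
brush_pot [([0.675, 0.419, 0.103], 0.56), ([0.482, 0.442, 0.019], 0.18)]
tape [([0.801, 0.076, 0.051], 0.79), ([0.674, 0.419, 0.107], 0.22)]
boss [([0.482, 0.269, 0.031], 0.87)]
```

View pics/crop1.png

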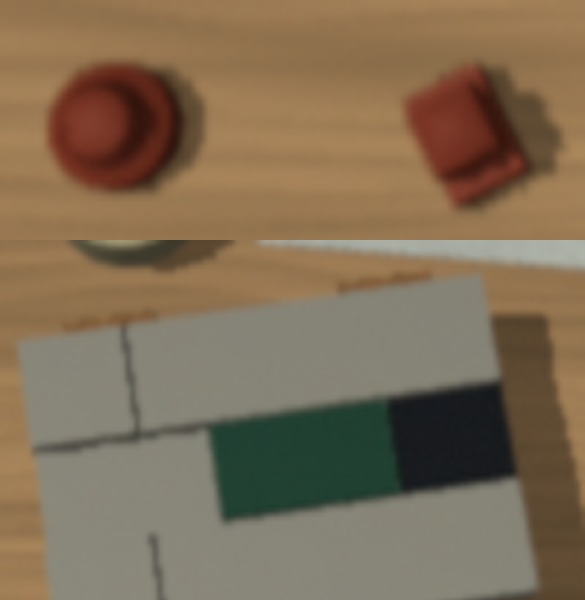

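The slip is the green piece in the channel (322,204). The white (328,285) and pink (391,299) pieces are look-alikes. The boss is the square red block (210,246); the round red one (149,246) is the roundel. The crop confirms both.

```bash
python3 -m crank '[[[0.04,-0.027,-0.002],0,0.0854],[[0.08,-0.053,-0.004],0,0.0854],[[0.12,-0.08,-0.006],0,0.0854],[[0.16,-0.106,-0.008],0.03,0.0],[[0.2,-0.132,-0.01],0.06,0],[[0.24,-0.158,-0.012],0.09,0],[[0.28,-0.184,-0.014],0.12,0],[[0.32,-0.21,-0.016],0.137,0],[[0.36,-0.237,-0.018],0.137,0],[[0.4,-0.263,-0.02],0.137,0]]'; python3 -c "
from h import *
goto([.6,-.02,.27],10)"
```

```text
time: 1.95
tcp_pos: [0.4774, -0.1724, 0.2627]
tool_rot: [180.0, -0.0, 10.0]
force: [0.4, -0.8, 0.1]
gripper_width: 0.005
finger_force: 0.0
shift [ 0.1472 -0.1288 -0.0073] twist rad 0.0004 yaw now 10.02
```

```bash
python3 -m crank '[[[0.037,-0.032,-0.002],0,0],[[0.074,-0.064,-0.004],0,0],[[0.11,-0.097,-0.006],0,0],[[0.147,-0.129,-0.007],0,0],[[0.147,-0.129,-0.007],0,0],[[0.147,-0.129,-0.007],0,0]]'; python3 - <<'E'
from h import *
f=grab_frame("wrist");cal=get_calibration("wrist");cv2.imwrite("pics/w1.png",f[:,:,::-1])
for t in("slab","line","gap","slip","slip_edge"):
    print(t,[(np.round(d["location"],4).tolist(),round(d["confidence"],2)) for d in place_of(t,"wrist")[:3]])
import pickle;pickle.dump(cal,open("cal1.pkl","wb"))
E
```

```text
time: 2.55
tcp_pos: [0.5989, -0.0208, 0.2689]
tool_rot: [180.0, 0.0, 10.1]
force: [-0.8, -0.2, 0.2]
gripper_width: 0.002
finger_force: 0.0
slab [([0.5955, -0.0276, 0.0041], 0.93)]
line [([0.5849, 0.0521, 0.0808], 0.96), ([0.6547, 0.2846, 0.0007], 0.47)]
gap [([0.5988, -0.0278, 0.0046], 0.69)]
slip [([0.6001, -0.0454, 0.0705], 0.73), ([0.3433, -0.2354, 0.0014], 0.7)]
slip_edge [([0.4008, -0.227, 0.0175], 0.72), ([0.3259, -0.0606, 0.0177], 0.44)]
```

View pics/w1.png

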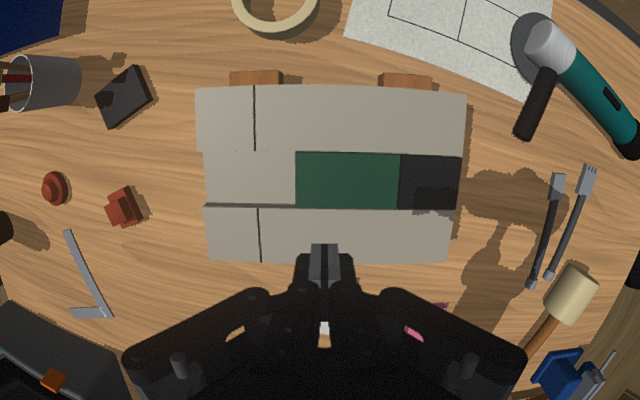

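The wrist view shows the scribed line at about (254,86–150) and (258–261,207–262), and the slip's leading edge at x≈295. The slab corners are near (195,88), (467,94), (446,263) and (210,260). Next I'll fit the slab pose to these points.

```bash
cat > fit.py <<'E'
from h import *
import pickle
from scipy.optimize import least_squares
def slabmask(f):
    h=cv2.cvtColor(f,cv2.COLOR_RGB2HSV)
    return h
def linepts(f,rows,c0,c1):
    g=f.astype(float).sum(2);out=[]
    for r in rows:
        x=np.arange(c0,c1);v=g[r,c0:c1];w=np.clip(np.median(v)*.8-v,0,None)
        if w.sum()>0: out.append([(w*x).sum()/w.sum()+0,r])
    return np.array(out)
def greenedge(f,rows,c0,c1):
    # subpixel column where greenness crosses half
    out=[]
    for r in rows:
        v=f[r,c0:c1,0].astype(float);hi,lo=v[:4].mean(),v[-4:].mean();m=(hi+lo)/2
        i=np.argmax(v<m);out.append([c0+i-1+(v[i-1]-m)/(v[i-1]-v[i]),r])
    return np.array(out)
E
python3 - <<'E'
from fit import *
f=cv2.imread("pics/w1.png")[:,:,::-1];cal=pickle.load(open("cal1.pkl","rb"))
L1=linepts(f,range(92,147,3),246,263);L2=linepts(f,range(214,258,3),251,268)
Ge=greenedge(f,range(158,202,4),286,306)
print(L1[[0,-1]],L2[[0,-1]],Ge[[0,-1]])
# slab corners via edges: rough
C=np.array([[195,88],[467,94],[446,263],[210,260]]);Cs=np.array([[.1,.145],[.1,-.145],[-.1,-.145],[-.1,.145]])
# channel edges at top face
def res(p):
    x,y,a,z=p
    R=np.array([[np.cos(a),-np.sin(a)],[np.sin(a),np.cos(a)]])
    r=[]
    W=pix2plane(np.vstack([L1,L2]),"wrist",z,cal)[:,:2]
    l=(W-[x,y])@R
    r+=list((l[:,1]-.079)*1000)
    lc=(pix2plane(C,"wrist",z,cal)[:,:2]-[x,y])@R
    r+=list(((lc-Cs)*1000*0.7).ravel())
    return r
s=least_squares(res,[.596,-.028,.17,.086],x_scale=[.01,.01,.1,.01],loss="soft_l1");print(s.x,np.degrees(s.x[2]));print(np.round(s.fun,1))
x,y,a,z=s.x;R=np.array([[np.cos(a),-np.sin(a)],[np.sin(a),np.cos(a)]])
for zz in(z,):
    print("edge slab",np.round((pix2plane(Ge,"wrist",zz+.001,cal)[:,:2]-[x,y])@R,4)[[0,5,-1]])
np.save("slab.npy",s.x)
E
```

```text
[[253.54408883  92.        ]
 [254.50667379 146.        ]] [[257.45198079 214.        ]
 [260.44040863 256.        ]] [[294.52546296 158.        ]
 [294.79233871 198.        ]]
[ 0.59672516 -0.02841646  0.15905104  0.08624611] 9.112953299733265
[ 0.1 -0.1 -0.1  0.   0.1  0.2  0.  -0.  -0.1 -0.2 -0.1  0.1  0.3  0.1
  0.2 -0.1 -0.  -0.1 -0.   0.   0.1  0.3  0.  -0.1 -0.   0.1  0.2  0.2
  0.4 -0.   0.1 -0.3 -0.2 -0.1  0.2 -1.   0.2  0.2 -0.3 -0.3 -0.1 -1.3]
edge slab [[ 0.024   0.0371]
 [ 0.0028  0.037 ]
 [-0.0191  0.0372]]
```

```bash
cat >> h.py <<'E'
def s2w(l):
    x,y,a,z=np.load("slab.npy");c,s=np.cos(a),np.sin(a)
    return np.array([x+c*l[0]-s*l[1],y+s*l[0]+c*l[1],z-.085+l[2]])
def w2s(w):
    x,y,a,z=np.load("slab.npy");c,s=np.cos(a),np.sin(a);d=np.array(w)-[x,y,z-.085]
    return np.array([c*d[0]+s*d[1],-s*d[0]+c*d[1],d[2]])
E
python3 -c "
from h import *
goto(s2w([0,-.018,.086+.011+.006]),9.11)"
```

```text
shift [-0.0029  0.0233  0.1653] twist rad 0.014 yaw now 9.91
```

```bash
python3 -m crank '[[[-0.001,0.01,0.04],0.014,0],[[-0.002,0.02,0.08],0.014,0],[[-0.003,0.0233,0.12],0.014,0],[[-0.003,0.0233,0.15],0.014,0],[[-0.003,0.0233,0.16],0.014,0],[[-0.003,0.0233,0.164],0.014,0],[[-0.003,0.0233,0.165],0.014,0],[[-0.003,0.0233,0.165],0.014,0]]'; python3 -c "
from h import *
t,R,s=tool();print(w2s(t),s['tool_rot'],s['force'])"
```

```text
time: 3.65
tcp_pos: [0.6012, -0.0455, 0.1064]
tool_rot: [179.9, -0.2, 9.2]
force: [0.8, 0.4, -0.2]
gripper_width: -0.002
finger_force: 0.0
[ 0.00170645 -0.0175632   0.10515129] [179.91471347  -0.18565078   9.21327567] [ 0.83565188  0.39824995 -0.23704039]
```

```bash
python3 -m crank '[[[0,0,0.0005],0,0],[[0,0,0.001],0,0],[[0,0,0.0015],0,0],[[0,0,0.002],0,0],[[0,0,0.0025],0,0],[[0,0,0.003],0,0],[[0,0,0.0035],0,0],[[0,0,0.004],0,0]]'
```

```text
time: 4.45
tcp_pos: [0.5998, -0.0451, 0.1002]
tool_rot: [-180.0, 0.0, 9.2]
force: [0.4, 0.2, -0.8]
gripper_width: 0.003
finger_force: 0.0
```

```bash
python3 -m crank '[[[0,0,0.0005],0,0],[[0,0,0.001],0,0],[[0,0,0.0015],0,0]]';python3 -m crank '[[[0,0,0.0003],0,0],[[0,0,0.0006],0,0]]'
```

```text
time: 4.75
tcp_pos: [0.5998, -0.0451, 0.0988]
tool_rot: [180.0, -0.0, 9.2]
force: [-0.4, 0.2, -0.1]
gripper_width: -0.001
finger_force: 0.0
time: 4.95
tcp_pos: [0.5998, -0.0451, 0.0982]
tool_rot: [-180.0, 0.0, 9.2]
force: [0.1, -0.6, -0.1]
gripper_width: 0.002
finger_force: 0.0
```

```bash
for i in 1 2 3; do python3 -m crank '[[[0,0,0.0004],0,0]]' | egrep 'tcp_pos|force:' ; done
```

```text
tcp_pos: [0.5999, -0.0451, 0.0978]
force: [0.3, 0.3, -0.5]
finger_force: 0.0
tcp_pos: [0.5999, -0.0451, 0.0976]
force: [-1.4, 1.5, 3.6]
finger_force: 1.4
tcp_pos: [0.5999, -0.0451, 0.0975]
force: [-3.4, 0.2, 6.1]
finger_force: 3.1
```

```bash
for i in 1 2; do python3 -m crank '[[[0,0,0.0003],0,0]]' | egrep 'tcp_pos|force:' ; done
```

```text
tcp_pos: [0.5999, -0.0451, 0.0975]
force: [-3.1, 0.9, 8.6]
finger_force: 3.8
tcp_pos: [0.6001, -0.0451, 0.0975]
force: [-3.8, 1.4, 7.9]
finger_force: 4.2
```

```bash
python3 -m crank '[[[0,0,0.0003],0,0]]' | egrep 'tcp_pos|force:' ;python3 -m crank '[[[0,-0.0005,0],0,0],[[0,-0.001,0],0,0],[[0,-0.002,0],0,0],[[0,-0.003,0],0,0],[[0,-0.004,0],0,0]]' | egrep 'tcp_pos|force:'
```

```text
tcp_pos: [0.6002, -0.0452, 0.0975]
force: [-3.7, 1.5, 9.7]
finger_force: 4.9
tcp_pos: [0.6005, -0.0421, 0.0975]
force: [-0.2, -2.5, 6.7]
finger_force: 2.6
```

```bash
python3 -m crank '[[[0,-0.001,0.0003],0,0],[[0,-0.002,0.0004],0,0],[[0,-0.0035,0.0004],0,0],[[0,-0.005,0.0004],0,0],[[0,-0.0065,0.0004],0,0],[[0,-0.008,0.0004],0,0]]' | egrep 'tcp_pos|force:'; cat > look.py <<'E'
from fit import *
import sys
f=grab_frame("wrist");cal=get_calibration("wrist");cv2.imwrite(f"pics/{sys.argv[1]}.png",f[:,:,::-1])
t,R,s=tool();print("tcp slab",np.round(w2s(t),4))
z=np.load("slab.npy")[3]
# leading edge: scan red channel along slab y at several x, through projection
for ch,zz,name in((0,.086,"edge"),(None,.085,"line")):
    o=[]
    for X in((.022,.026,-.022,-.026) if ch==0 else (.04,.05,.06,.08,-.04,-.05,-.06)):
        Y=np.arange(.0,.11,.0005) if ch==0 else np.arange(.07,.088,.0005)
        P=np.array([s2w([X,y,zz]) for y in Y]);uv=proj(P,"wrist",cal).astype(np.float32)
        v=cv2.remap(f.astype(np.float32),uv[None,:,0],uv[None,:,1],cv2.INTER_LINEAR)[0]
        if ch==0:
            r=cv2.GaussianBlur(v[:,0][None],(7,1),0)[0];i=np.argmax(np.diff(r));o.append((X,round(Y[i]+.00025,4),int(r[min(i+8,len(r)-1)]-r[i-8])))
        else:
            g=v.sum(1);w=np.clip(np.median(g)*.85-g,0,None);o.append((X,round(float((w*Y).sum()/max(w.sum(),1)),4)))
    print(name,o)
E
python3 look.py w2
```

```text
tcp_pos: [0.5996, -0.0344, 0.0975]
force: [-0.0, -2.6, 7.2]
finger_force: 3.2
tcp slab [ 0.0019 -0.0062  0.0963]
edge [(0.022, np.float64(0.0468), 113), (0.026, np.float64(0.0468), 113), (-0.022, np.float64(0.0468), 48), (-0.026, np.float64(0.0522), 49)]
line [(0.04, 0.08), (0.05, 0.08), (0.06, 0.0799), (0.08, 0.08), (-0.04, 0.0744), (-0.05, 0.0702), (-0.06, 0.071)]
```

```bash
python3 -m crank '[[[0,-0.0015,0.0002],0,0],[[0,-0.003,0.0002],0,0],[[0,-0.0045,0.0002],0,0],[[0,-0.006,0.0002],0,0],[[0,-0.0075,0.0002],0,0],[[0,-0.009,0.0002],0,0],[[0,-0.0105,0.0002],0,0],[[0,-0.012,0.0002],0,0],[[0,-0.0135,0.0002],0,0],[[0,-0.015,0.0002],0,0]]' | egrep 'tcp_pos|force:';python3 look.py w3
```

```text
tcp_pos: [0.5973, -0.0199, 0.0975]
force: [0.2, -2.8, 7.2]
finger_force: 3.8
tcp slab [0.0019 0.0086 0.0963]
edge [(0.022, np.float64(0.0612), 108), (0.026, np.float64(0.0612), 110), (-0.022, np.float64(0.0612), 47), (-0.026, np.float64(0.0672), 49)]
line [(0.04, 0.0801), (0.05, 0.0801), (0.06, 0.0801), (0.08, 0.0802), (-0.04, 0.0), (-0.05, 0.0), (-0.06, 0.0758)]
```

View pics/w3.png

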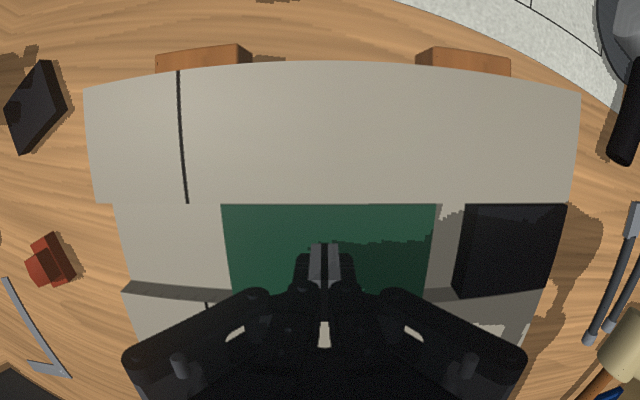

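The slip's leading edge is at about (221,205) and the line ends at (188,203), so the slip still has about 19 mm to go. The gap is opening behind it at about (450,240).

```bash
python3 -m crank '[[[0,-0.0015,0.0001],0,0],[[0,-0.003,0.0001],0,0],[[0,-0.0045,0.0001],0,0],[[0,-0.006,0.0001],0,0],[[0,-0.0075,0.0001],0,0],[[0,-0.009,0.0001],0,0],[[0,-0.0105,0.0001],0,0],[[0,-0.012,0.0001],0,0],[[0,-0.0135,0.0001],0,0],[[0,-0.015,0.0001],0,0]]' | egrep 'tcp_pos|force:';python3 look.py w4
```

```text
tcp_pos: [0.5949, -0.0051, 0.0976]
force: [-1.2, -4.1, 8.6]
finger_force: 4.0
tcp slab [0.0019 0.0235 0.0963]
edge [(0.022, np.float64(0.0762), 108), (0.026, np.float64(0.0762), 108), (-0.022, np.float64(0.0762), 50), (-0.026, np.float64(0.0822), 44)]
line [(0.04, 0.0802), (0.05, 0.0802), (0.06, 0.0803), (0.08, 0.0803), (-0.04, 0.0), (-0.05, 0.0759), (-0.06, 0.0792)]
```

```bash
python3 -m crank '[[[0,-0.001,0],0,0],[[0,-0.002,0],0,0],[[0,-0.003,0],0,0],[[0,-0.0036,0],0,0],[[0,-0.004,0],0,0],[[0,-0.004,0],0,0],[[0,-0.004,0],0,0]]' | egrep 'tcp_pos|force:';python3 look.py w5; python3 -c "
import cv2
im=cv2.imread('pics/w5.png');cv2.imwrite('pics/w5c.png',cv2.resize(im[150:300,110:310],None,fx=4,fy=4,interpolation=2))"
```

```text
tcp_pos: [0.5943, -0.001, 0.0975]
force: [-0.1, -3.3, 9.2]
finger_force: 4.0
tcp slab [0.0019 0.0274 0.0963]
edge [(0.022, np.float64(0.0798), 108), (0.026, np.float64(0.0798), 107), (-0.022, np.float64(0.0798), 47), (-0.026, np.float64(0.0863), 48)]
line [(0.04, 0.08), (0.05, 0.08), (0.06, 0.08), (0.08, 0.0801), (-0.04, 0.0712), (-0.05, 0.0814), (-0.06, 0.0794)]
```

View pics/w5c.png

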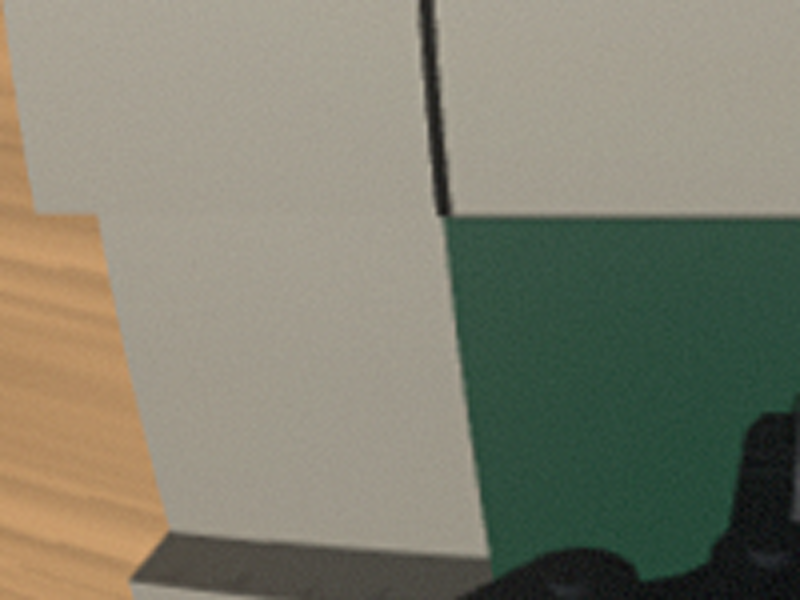

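The edge meets the middle of the line. Lifting straight off, slowly at first.

```bash
python3 -m crank '[[[0,0,-0.0005],0,0],[[0,0,-0.001],0,0],[[0,0,-0.002],0,0],[[0,0,-0.005],0,0],[[0,0,-0.02],0,0],[[0,0,-0.06],0,0.0854],[[0,0,-0.1],0,0.0854],[[0,0,-0.14],0,0.0854],[[0,0,-0.14],0,0.0854],[[0,0,-0.14],0,0.0854]]' | egrep 'tcp_pos|force:';python3 look.py w6; python3 -c "
from h import *
goto([.484,.267,.2],9.11)"
```

```text
tcp_pos: [0.5929, 0.0004, 0.2372]
force: [-0.8, 0.3, -0.1]
finger_force: 0.0
tcp slab [-1.00e-04  2.93e-02  2.34e-01]
edge [(0.022, np.float64(0.0802), 102), (0.026, np.float64(0.0802), 102), (-0.022, np.float64(0.0802), 100), (-0.026, np.float64(0.0802), 26)]
line [(0.04, 0.0802), (0.05, 0.0802), (0.06, 0.0802), (0.08, 0.0802), (-0.04, 0.0802), (-0.05, 0.0801), (-0.06, 0.08)]
shift [-0.0639 -0.2803  0.0354] twist rad 0.0019 yaw now 9.22
```

```bash
python3 -m crank '[[[-0.009,-0.04,0.005],0,0.0854],[[-0.018,-0.08,0.01],0,0.0854],[[-0.027,-0.12,0.015],0,0.0854],[[-0.036,-0.16,0.02],0,0.0854],[[-0.045,-0.2,0.025],0,0.0854],[[-0.054,-0.24,0.03],0,0.0854],[[-0.064,-0.28,0.035],0,0.0854],[[-0.064,-0.28,0.035],0,0.0854],[[-0.064,-0.28,0.035],0,0.0854]]' | egrep 'tcp_pos|force:'; python3 - <<'E'
from h import *
f=grab_frame("wrist");cal=get_calibration("wrist")
print([(np.round(d["location"],4).tolist(),round(d["confidence"],2)) for d in place_of("boss","wrist")[:2]])
r=regions_of("boss","wrist")[0]["region"].astype(np.uint8)
h=cv2.cvtColor(f,cv2.COLOR_RGB2HSV);ys,xs=np.where(r);print(xs.min(),xs.max(),ys.min(),ys.max())
x0,y0=max(xs.min()-25,0),max(ys.min()-25,0)
c=f[y0:ys.max()+25,x0:xs.max()+25,::-1];k=int(550/max(c.shape[:2]));print(x0,y0,k)
cv2.imwrite("pics/b1.png",cv2.resize(c,None,fx=k,fy=k,interpolation=2));cv2.imwrite("pics/b1full.png",f[:,:,::-1])
import pickle;pickle.dump(cal,open("calb.pkl","wb"))
E
```

```text
tcp_pos: [0.4829, 0.2667, 0.1985]
force: [-0.1, -0.2, -0.1]
finger_force: 0.0
[([0.4842, 0.2769, -0.0008], 0.91)]
289 342 142 205
264 117 4
```

View pics/b1.png

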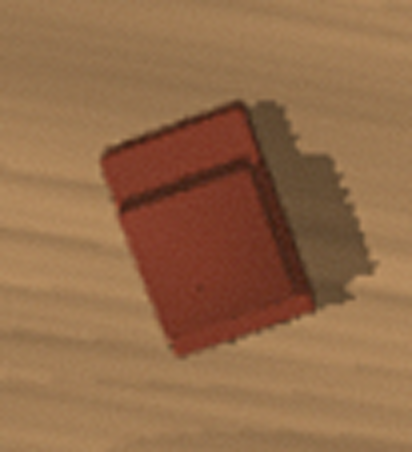

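The boss is long roughly up–down in the picture (base corners about (103,155), (240,100), (313,308), (178,350) in the crop), turned about 20° from the tool.

```bash
python3 - <<'E'
from h import *
import pickle
from scipy.optimize import least_squares
cal=pickle.load(open("calb.pkl","rb"))
px=np.array([[103,155],[240,100],[313,308],[178,350],[122,210],[250,165]])/4+[264-.375,117-.375]
m=np.array([[.029,.02,.018],[.029,-.02,.018],[-.029,-.02,.018],[-.029,.02,.018],[.017,.017,.038],[.017,-.017,.038]])
def res(p):
    c,s=np.cos(p[2]),np.sin(p[2]);P=m@np.array([[c,s,0],[-s,c,0],[0,0,1]])+[p[0],p[1],0]
    return (proj(P,"wrist",cal)-px).ravel()
r=least_squares(res,[.484,.27,.5],x_scale=[.01,.01,.1]);print(r.x,np.degrees(r.x[2]),np.round(r.fun,1))
np.save("boss.npy",r.x);goto([r.x[0],r.x[1],.07],np.degrees(r.x[2]))
E
```

```text
[0.48647132 0.27489857 0.50070905] 28.688515123757842 [-1.3 -0.4  1.3  0.2  1.3 -0.1 -0.5  1.3 -1.  -0.2  0.2 -0.6]
shift [ 0.0034 -0.0092  0.1298] twist rad -0.3413 yaw now 9.13
```

```bash
python3 -m crank '[[[0.0017,-0.005,0.03],-0.14,0.0854],[[0.0034,-0.0092,0.06],-0.28,0.0854],[[0.0034,-0.0092,0.09],-0.341,0.0854],[[0.0034,-0.0092,0.11],-0.341,0.0854],[[0.0034,-0.0092,0.12],-0.341,0.0854],[[0.0034,-0.0092,0.12],-0.341,0.0854],[[0.0034,-0.0092,0.12],-0.341,0.0854]]' | egrep 'tcp_pos|force:'; python3 - <<'E'
from h import *
b=np.load("boss.npy");goto([b[0],b[1],.031],np.degrees(b[2]))
f=grab_frame("wrist");cv2.imwrite("pics/b2.png",cv2.resize(f[120:340,170:470,::-1],None,fx=2.5,fy=2.5))
E
```

```text
tcp_pos: [0.4874, 0.2758, 0.0815]
force: [-0.1, -0.0, 0.2]
finger_force: 0.0
shift [-0.0013  0.0004  0.0505] twist rad 0.0002 yaw now 28.7
```

View pics/b2.png

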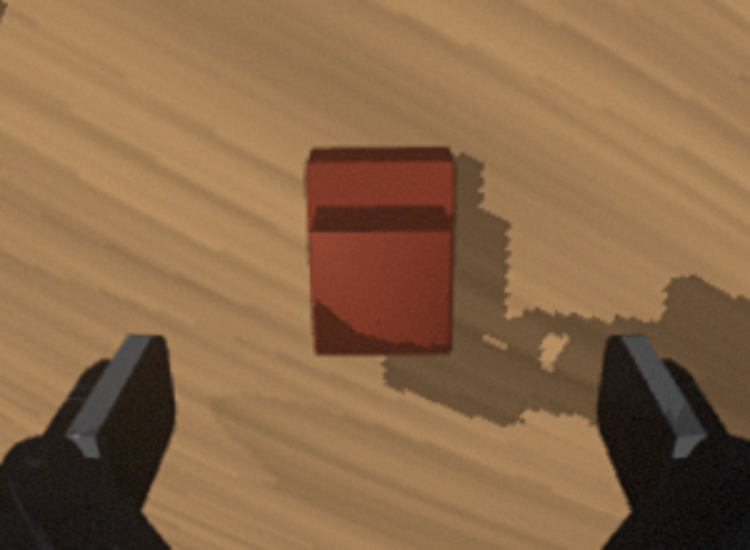

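Aligned and centred between the fingers (boss middle at x≈382, fingers' middle at ≈387). Lowering and gripping now.

```bash
python3 -m crank '[[[-0.0005,0,0.015],0,0.0854],[[-0.001,0,0.03],0,0.0854],[[-0.001,0,0.042],0,0.0854],[[-0.001,0,0.049],0,0.0854],[[-0.001,0,0.0505],0,0.0854],[[-0.001,0,0.0505],0,0.06],[[-0.001,0,0.0505],0,0.045],[[-0.001,0,0.0505],0,0.036],[[-0.001,0,0.0505],0,0.03],[[-0.001,0,0.0505],0,0.025]]' 30 ; python3 -m crank '[[[0,0,0],0,0.025],[[0,0,0],0,0.025],[[0,0,0],0,0.025],[[0,0,0],0,0.025]]' 30
```

```text
time: 13.4
tcp_pos: [0.4861, 0.2758, 0.0307]
tool_rot: [180.0, -0.1, 28.8]
force: [0.0, 0.7, 2.4]
gripper_width: 0.394
finger_force: 31.8
time: 13.8
tcp_pos: [0.4861, 0.2758, 0.0307]
tool_rot: [180.0, -0.1, 28.8]
force: [-0.6, -0.0, 5.0]
gripper_width: 0.393
finger_force: 32.0
```

```bash
python3 -m crank '[[[0,0,-0.002],0,0.025],[[0,0,-0.01],0,0.025],[[0,0,-0.03],0,0.025],[[0,0,-0.06],0,0.025],[[0,0,-0.1],0,0.025],[[0,0,-0.14],0,0.025],[[0,0,-0.16],0,0.025],[[0,0,-0.16],0,0.025]]' 30 ; python3 - <<'E'
from h import *
goto(s2w([0,-.053,.069+.031+.06]),9.11)
E
```

```text
time: 14.6
tcp_pos: [0.4874, 0.2762, 0.1938]
tool_rot: [179.9, -0.4, 28.8]
force: [-0.4, -0.2, -1.3]
gripper_width: 0.389
finger_force: 31.3
shift [-0.0688  0.3695  0.0326] twist rad 0.3428 yaw now 28.75
```

```bash
python3 -m crank '[[[-0.007,0.037,0],0.04,0.025],[[-0.015,0.08,0],0.1,0.025],[[-0.023,0.125,0],0.16,0.025],[[-0.032,0.17,0],0.22,0.025],[[-0.04,0.215,0],0.28,0.025],[[-0.048,0.26,0],0.343,0.025],[[-0.056,0.3,0],0.343,0.025],[[-0.063,0.335,0.01],0.343,0.025],[[-0.067,0.36,0.02],0.343,0.025],[[-0.0688,0.3695,0.03],0.343,0.025]]' 30;  python3 -m crank '[[[0,0,0],0,0.025],[[0,0,0],0,0.025],[[0,0,0],0,0.025],[[0,0,0],0,0.025]]' 30; python3 - <<'E'
from h import *
import pickle
goto(s2w([0,-.053,.069+.031+.04]),9.11)
f=grab_frame("wrist");cal=get_calibration("wrist");pickle.dump(cal,open("calg.pkl","wb"))
cv2.imwrite("pics/g1f.png",f[:,:,::-1]);cv2.imwrite("pics/g1.png",cv2.resize(f[100:340,170:490,::-1],None,fx=2.5,fy=2.5,interpolation=2))
E
```

```text
time: 15.6
tcp_pos: [0.602, -0.0836, 0.157]
tool_rot: [-179.9, 0.2, 8.9]
force: [-0.7, 1.5, -1.8]
gripper_width: 0.39
finger_force: 31.2
time: 16.0
tcp_pos: [0.603, -0.0803, 0.1605]
tool_rot: [180.0, -0.0, 9.2]
force: [0.8, 0.3, -2.5]
gripper_width: 0.386
finger_force: 31.2
shift [0.002  0.0007 0.0193] twist rad 0.0013 yaw now 9.18
```

View pics/g1.png

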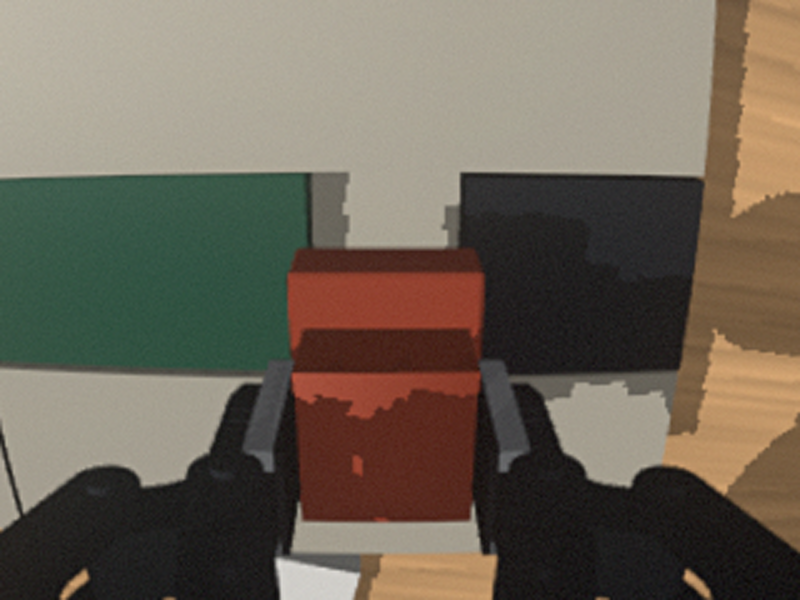

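The slip's trailing edge (crop x≈310), the set slate's edge (x≈461) and the held boss's base edges (x 288–484) all show. I'll measure the offset between the boss and the gap in this same picture.

```bash
python3 - <<'E'
from h import *
import pickle
cal=pickle.load(open("calg.pkl","rb"));F=lambda a:np.array(a)/2.5+[170-.3,100-.3]
z=np.load("slab.npy")[3]
W=lambda a,zz:np.array([w2s(p) for p in pix2plane(F(a),"wrist",zz,cal)])
print("slip trail/set edge",np.round(W([[309,175],[312,245],[461,175],[461,248]],z+.001),4))
print("channel walls top +x",np.round(W([[250,173],[590,175]],z),4), "-x",np.round(W([[100,370],[600,375]],z),4))
t,R,s=tool();zb=t[2]-.0307;print("tcp slab",w2s(t))
print("boss base-top far corners",np.round(W([[288,273],[484,273]],zb+.018),4),"bottom far",np.round(W([[293,250],[479,250]],zb),4))
E
```

```text
slip trail/set edge [[ 0.0317 -0.0312  0.086 ]
 [ 0.0118 -0.0315  0.086 ]
 [ 0.0317 -0.0724  0.086 ]
 [ 0.0109 -0.073   0.086 ]]
channel walls top +x [[ 0.0321 -0.0148  0.085 ]
 [ 0.032  -0.1087  0.085 ]] -x [[-0.0294  0.0369  0.085 ]
 [-0.0301 -0.1176  0.085 ]]
tcp slab [-0.00199232 -0.05242985  0.15933012]
boss base-top far corners [[ 0.0253 -0.0325  0.1466]
 [ 0.0253 -0.0714  0.1466]] bottom far [[ 0.0242 -0.0314  0.1286]
 [ 0.0242 -0.0725  0.1286]]
```

```bash
python3 - <<'E'
from h import *
import pickle
cal=pickle.load(open("calg.pkl","rb"));F=lambda a:np.array(a)/2.5+[170-.3,100-.3]
z=np.load("slab.npy")[3]
W=lambda a,zz:np.round([w2s(p)*1000 for p in pix2plane(F(a),"wrist",zz,cal)],1).tolist()
im=cv2.imread("pics/g1f.png")
for r in(174,180,190):print(r,"slip R",im[r,288:302].tolist()[::1] if r==180 else "", "\nset",im[r,350:360].tolist() if r==180 else "")
print("slip top 305",W([[305,175],[306,245]],z+.001),"slip bottom 312",W([[311,185],[313,245]],z-.016))
print("set bottom",W([[461,178],[461,248]],z-.016))
zb=.1605-.0307
for dz in(-.004,0,.004):
  print(dz,"blk far",W([[301,330],[473,330]],zb+dz+.018)," blk top far",W([[294,373],[480,373]],zb+dz+.038),"blk top near",W([[302,520],[472,520]],zb+dz+.038))
E
```

```text
174 slip R  
set 
180 slip R [[70, 88, 58], [72, 89, 58], [70, 88, 57], [66, 80, 52], [51, 65, 46], [39, 47, 40], [57, 63, 62], [89, 99, 104], [97, 106, 111], [91, 102, 106], [93, 103, 107], [90, 101, 107], [93, 102, 106], [90, 102, 105]] 
set [[151, 166, 171], [153, 166, 173], [150, 165, 173], [141, 154, 160], [60, 64, 67], [34, 36, 39], [46, 47, 47], [46, 45, 45], [47, 47, 46], [47, 49, 49]]
190 slip R  
set 
slip top 305 [[31.7, -30.1, 86.0], [11.8, -29.8, 86.0]] slip bottom 312 [[24.9, -30.0, 69.0], [6.4, -30.2, 69.0]]
set bottom [[27.1, -74.1, 69.0], [5.5, -74.7, 69.0]]
-0.004 blk far [[11.1, -34.2, 142.6], [11.1, -70.2, 142.6]]  blk top far [[11.2, -34.9, 162.6], [11.2, -69.4, 162.6]] blk top near [[-23.3, -34.7, 162.6], [-23.3, -69.7, 162.6]]
0 blk far [[12.9, -34.6, 146.6], [12.9, -69.7, 146.6]]  blk top far [[13.3, -35.4, 166.6], [13.3, -68.8, 166.6]] blk top near [[-20.2, -35.2, 166.6], [-20.2, -69.2, 166.6]]
0.004 blk far [[14.7, -35.1, 150.6], [14.7, -69.2, 150.6]]  blk top far [[15.3, -35.9, 170.6], [15.4, -68.3, 170.6]] blk top near [[-17.1, -35.7, 170.6], [-17.1, -68.6, 170.6]]
```

```bash
python3 -m crank '[[[0.001,0,0.006],0.001,0.025],[[0.002,0,0.012],0.001,0.025],[[0.003,0,0.018],0.001,0.025],[[0.0035,0,0.024],0.001,0.025],[[0.0035,0,0.03],0.001,0.025],[[0.0035,0,0.034],0.001,0.025],[[0.0035,0,0.034],0.001,0.025],[[0.0035,0,0.034],0.001,0.025],[[0.0035,0,0.034],0.001,0.025]]' 30; python3 - <<'E'
from h import *
import pickle
f=grab_frame("wrist");cal=get_calibration("wrist");pickle.dump(cal,open("calg.pkl","wb"))
t,R,s=tool();print("tcp slab",w2s(t))
cv2.imwrite("pics/g2f.png",f[:,:,::-1]);cv2.imwrite("pics/g2.png",cv2.resize(f[100:340,170:490,::-1],None,fx=2.5,fy=2.5,interpolation=2))
E
```

```text
time: 16.95
tcp_pos: [0.6066, -0.081, 0.1263]
tool_rot: [180.0, -0.0, 9.0]
force: [-0.4, -0.6, -1.1]
gripper_width: 0.389
finger_force: 31.3
tcp slab [ 0.00143335 -0.05347762  0.12509879]
```

View pics/g2.png

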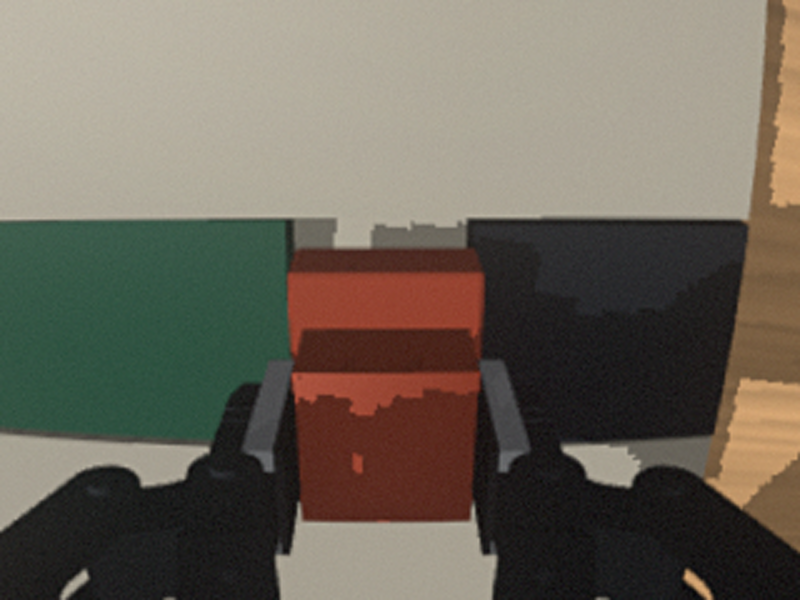

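Boss is hovering just above the gap. In the crop, the slip's trailing top edge is at x≈288, the set slate's at ≈468, the channel wall at y≈219 and the boss's bottom far edge at y≈250.

```bash
python3 - <<'E'
from h import *
import pickle
cal=pickle.load(open("calg.pkl","rb"));F=lambda a:np.array(a)/2.5+[170-.3,100-.3]
z=np.load("slab.npy")[3]
W=lambda a,zz:np.round([w2s(p)*1000 for p in pix2plane(F(a),"wrist",zz,cal)],1).tolist()
print("slip top",W([[287,224],[289,300]],z+.001),"slip bottom",W([[294,245]],z-.016),"set bottom",W([[468,245]],z-.016))
print("+x wall",W([[200,219],[400,219],[600,219]],z),"-x",W([[100,437],[600,441]],z))
zb=.1263-.0307
print("bottom far",W([[293,250],[479,250]],zb),"basetop far",W([[288,273],[484,273]],zb+.018),"blk top",W([[294,373],[480,373],[302,520],[472,520]],zb+.038))
E
```

```text
slip top [[31.2, -30.4, 86.0], [12.4, -30.0, 86.0]] slip bottom [[20.7, -29.7, 69.0]] set bottom [[20.7, -74.0, 69.0]]
+x wall [[32.3, -9.6, 85.0], [32.1, -56.3, 85.0], [32.2, -103.6, 85.0]] -x [[-28.8, 24.6, 85.0], [-29.0, -110.1, 85.0]]
bottom far [[27.7, -32.6, 94.4], [27.6, -73.7, 94.4]] basetop far [[28.7, -33.6, 112.4], [28.7, -72.5, 112.4]] blk top [[16.8, -36.5, 132.4], [16.7, -69.9, 132.4], [-16.7, -36.2, 132.4], [-16.8, -70.2, 132.4]]
```

```bash
python3 -m crank '[[[0.001,-0.0011,0],0,0.025],[[0.001,-0.0011,0.002],0,0.025],[[0.001,-0.0011,0.004],0,0.025],[[0.001,-0.0011,0.005],0,0.025],[[0.001,-0.0011,0.006],0,0.025],[[0.001,-0.0011,0.007],0,0.025],[[0.001,-0.0011,0.008],0,0.025],[[0.001,-0.0011,0.009],0,0.025],[[0.001,-0.0011,0.010],0,0.025],[[0.001,-0.0011,0.011],0,0.025]]' 30; python3 -m crank '[[[0,0,0.001],0,0.025],[[0,0,0.002],0,0.025],[[0,0,0.003],0,0.025],[[0,0,0.004],0,0.025]]' 30 ;python3 -c "
from h import *
t,R,s=tool();print(w2s(t))"
```

```text
time: 18.0
tcp_pos: [0.6072, -0.0797, 0.1149]
tool_rot: [180.0, -0.0, 9.0]
force: [-1.3, 0.4, -2.5]
gripper_width: 0.384
finger_force: 31.3
time: 18.4
tcp_pos: [0.6072, -0.0797, 0.1109]
tool_rot: [180.0, -0.0, 9.0]
force: [0.4, 0.9, -1.6]
gripper_width: 0.392
finger_force: 31.3
[ 0.00222211 -0.05227807  0.10962497]
```

```bash
python3 -m crank '[[[0,0,0.0015],0,0.025],[[0,0,0.003],0,0.025],[[0,0,0.0045],0,0.025],[[0,0,0.006],0,0.025],[[0,0,0.007],0,0.025],[[0,0,0.008],0,0.025],[[0,0,0.0085],0,0.025],[[0,0,0.009],0,0.025]]' 30; python3 -m crank '[[[0,0,0.0005],0,0.025],[[0,0,0.001],0,0.025]]' 30
```

```text
time: 19.2
tcp_pos: [0.6072, -0.0797, 0.1019]
tool_rot: [180.0, -0.0, 9.0]
force: [0.3, 0.7, -1.9]
gripper_width: 0.389
finger_force: 31.3
time: 19.4
tcp_pos: [0.6072, -0.0797, 0.1009]
tool_rot: [180.0, -0.0, 9.0]
force: [0.6, -0.0, -2.0]
gripper_width: 0.387
finger_force: 31.3
```

```bash
for i in 1 2 3; do python3 -m crank '[[[0,0,0.0004],0,0.025]]' 30| egrep 'tcp_pos|force:'; done
```

```text
tcp_pos: [0.6072, -0.0797, 0.1005]
force: [-0.1, 0.0, -1.5]
finger_force: 31.3
tcp_pos: [0.6072, -0.0797, 0.1002]
force: [-1.1, 0.8, 0.5]
finger_force: 31.7
tcp_pos: [0.6072, -0.0797, 0.1002]
force: [-2.9, 0.3, 3.0]
finger_force: 31.8
```

Floor contact is at the expected height. Releasing and lifting off.

```bash
python3 -m crank '[[[0,0,0],0,0.036],[[0,0,0],0,0.04],[[0,0,0],0,0.05],[[0,0,0],0,0.06],[[0,0,0],0,0.06],[[0,0,-0.003],0,0.06],[[0,0,-0.01],0,0.06],[[0,0,-0.03],0,0.06],[[0,0,-0.06],0,0.06],[[0,0,-0.1],0,0.06]]'; python3 -m crank '[[[0,0,-0.03],0,0.06],[[0,0,-0.05],0,0.06],[[0,0,-0.05],0,0.06],[[0,0,-0.05],0,0.06]]'|egrep 'pos|force:'; python3 look.py e1; python3 - <<'E'
from h import *
print([(w2s(d["location"]).round(4),round(d["confidence"],2)) for d in place_of("boss","wrist")[:2]])
im=cv2.imread("pics/e1.png");cv2.imwrite("pics/e1c.png",cv2.resize(im[60:300,150:490],None,fx=2.3,fy=2.3,interpolation=2))
E
```

```text
time: 20.7
tcp_pos: [0.6059, -0.0792, 0.1995]
tool_rot: [-179.9, 0.2, 9.0]
force: [-0.6, -0.3, -0.2]
gripper_width: 0.705
finger_force: 0.0
tcp_pos: [0.6071, -0.0796, 0.2495]
force: [-0.0, -0.0, -0.5]
finger_force: 0.0
tcp slab [ 0.0016 -0.0519  0.2471]
edge [(0.022, np.float64(0.0798), 101), (0.026, np.float64(0.0798), 102), (-0.022, np.float64(0.0792), 103), (-0.026, np.float64(0.0792), 30)]
line [(0.04, 0.0795), (0.05, 0.0796), (0.06, 0.0796), (0.08, 0.0796), (-0.04, 0.0795), (-0.05, 0.0795), (-0.06, 0.0794)]
[(array([ 0.0009, -0.0475,  0.0675]), 0.93)]
```

View pics/e1c.png

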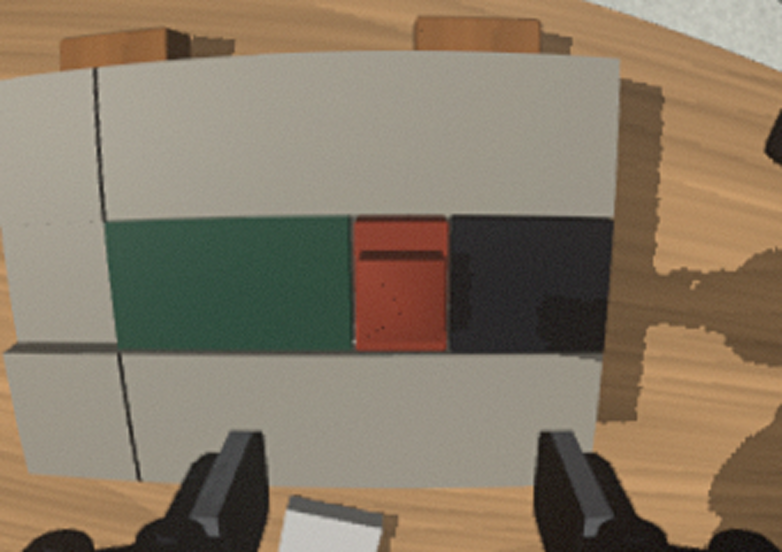

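The boss sits level in the gap at (400,285), and the slip's edge is on the line at (106,220). The robot is clear.

```bash
python3 -c "
from rig import *
print(hand_in())"
```

```text
the job is handed in; nothing more can be done
None
```

The job is handed in: the slip's leading edge measures within about 0.3 mm of the line, the boss is down and looks level in the gap, and the gripper is clear; no verdict was returned.

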